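Set the repair vise to its stop rider and lock it

ROBOT

A 6-joint arm with a two-finger parallel gripper is mounted at the origin on the work surface. World frame = base frame: x ahead of the robot, y to its left, z up, the work surface at z = 0. Lengths are in m, angles in rad, forces in N, time in s.
With the tool pointing down it reaches from about 0.275 to 0.75 m from the base axis. Payload 10.2 kg.
Tool frame: the origin (TCP) lies midway between the tips of the shut fingers; the grasp point (between the pads) lies behind it (grip_point_offset is the z of the grasp point in the tool frame, in m); z points along the fingers, y is the line along which they close (so a half turn about z gives the same grasp; the last joint's range is limited). The gripper opens to 88 mm and grips with 3 to 60 N. Pads are 18 mm wide; open, the fingers measure 123 mm over their backs; the gripper's body (75 mm by 187 mm) begins 45 mm behind the grasp point.
Start: joints at [-1.369, 0.313, 1.498, -0, 1.331, -0.223], TCP at [0.216, -0.478, 0.218] pointing down, gripper open.
Joint ranges: [-2.94, 2.94], [-0.97, 2.17], [0.19, 2.56], [-1.23, 4.37], [0.02, 3.11], [-2.88, 2.88]. Speed limits (rad/s): [2.39, 2.39, 3.01, 3.14, 3.14, 3.14].

INTERFACE

Orientations are given as a unit quaternion [x, y, z, w].
In Python, from bench import state, capture, sign_off, grip_point_offset gives the robot as it stands.
- The arm moves only by the tool jog_arm, never from a script. Its argument "series" is a list of rows, each a list of 7 numbers: the shift along the tool's x, y, z in m, then the turn, a rotation vector about the tool's x, y, z in degrees, then the gripper's target within -1 to 1 (shut at 1, half-way at 0, fully open at -1). A call has 1 to 8 rows; each row shifts and turns the commanded pose from where the row before left it, along the tool's axes as they then stand; what a row does not reach is not made up. A row lasts 1/12 s, in which the tool goes at most 41.7 mm and 7.16 degrees, less where a joint would pass 70% of its speed; a pose out of reach is approached as far as the arm can. A call with a gripper value outside its range is refused whole. The fingers move at their own pace and stop on an object; "grip_force" is the grip in N (left out, the last holds). Time passes only in rows, so rows that do not move let the fingers close. It gives the time, the measured TCP pose, the force, the opening and the grip force at its end, in the units of the state.
- state(): the state, without advancing time (a new reading comes with each control period).
- capture(name): name is "scene" or "side" or "wrist"; returns a dict with "img" (480x640x3 uint8, blue, green, red), "fx", "fy", "cx", "cy" (pixels), "D" ([k1, k2, p1, p2, k3] as OpenCV has them; the pictures are not rectified), "position" and "rotation" of the camera in the world. Camera axes: x right, y down, z forward; pixel columns grow to the right and rows downward; lengths in m; the calibration is good to about 2 mm. A picture is of the moment at which its call begins. There is no depth.
- sign_off(): hands the job in; it is judged then, once.
The state is a dict: "time_s": time; "joints": joint angles; "joint_vel": joint speeds; "effort": joint torques, N m; "position": TCP position; "tool_rot": TCP orientation; "contact_force": force on the tool from outside, world axes, zero at the start; "moment": the same for the moment, N m; "width": finger opening in m; "gripper_force": force on a finger pad.
Only numpy, scipy, OpenCV 4.12 (cv2) and the standard library are available. Lean on these libraries where they do the work, as an engineer would, in place of code of your own. Each camera call takes 0.05 s, during which the arm holds its last target. There are 200 camera calls.

TASK

Crank the handwheel of the small bench vise until the pointer on the moving jaw lines up with the tip of the brass rider clamped on the scale. Then swing the jaw's lock lever fully over to its stop to lock it, leaving the jaw at the mark, and leave the mug, tape, pliers and lamp foot where they are.

Things in the scene. Friction and masses are not known exactly. Their poses are not given: they have to be found in the camera images.
- vise: Grey bench vise fixed to the table, 100 mm wide (its x), 370 mm long (its y). Origin on the table under its middle; z up. At its -y end a gear head (82 mm long in y, top 85 mm high) carries a horizontal handwheel; at its +y end stands the fixed jaw (face at y = 129 mm, top 96 mm high). The moving jaw slides between them on guide bars along y; it is 60 mm long, 96 mm high. The scale bar, 34 mm high with lines every 5 mm, lies along its +x side (x = 49 to 85 mm).
- wheel (a joint): Turns of the handwheel, rad, counted from the fully open jaw: grows as the wheel turns clockwise seen from above, which moves the jaw along the vise's +y (towards the fixed jaw) by 12 mm a full turn. Turning back moves it back. End stops only at 0 and 34 rad. About 3 N at the crank grip turns it; it stays where it is left and the jaw cannot be pushed along by hand.
- wheel_axis (a point): Centre of the handwheel, 105 mm above the table; the wheel's rim circle has radius 55 mm and a 14 mm thick rim, the wheel axis is vertical.
- grip_mid (a point): Middle of the upright black crank grip on the wheel's rim, 55 mm from the wheel axis: a round barrel 28 mm across, 60 mm tall (30 mm above and below this point, which is 146 mm above the table), that spins freely on its own pin. It circles in the horizontal plane when the wheel turns. The rim's top is 34 mm below this point; nothing else stands above the wheel.
- pointer (a point): Tip of the flat steel pointer on the +x side of the moving jaw, over the scale bar, 43 mm above the table. It moves along the vise's y with the jaw.
- rider_tip (a point): Tip of the brass rider (22 mm long block with a screw, fixed on the outer part of the scale bar). It points to the vise's -x, towards the pointer. Lined up means that rider tip and pointer have the same position along the vise's y axis; they pass one another 2 mm apart.
- lock (a joint): Angle of the lock lever on the -x side of the moving jaw, rad: 0 = open, the lever points along the vise's -x; grows as it swings clockwise seen from above, towards the vise's +y; 1.3 = stop, fully locked. About 2 N at the ball moves it; it stays where it is left.
- lock_pivot (a point): On the lever's vertical hinge axis, at the height of the lever's ball (82 mm above the table). Moves with the jaw.
- lock_ball (a point): Centre of the lever's end ball, 22 mm across, 72 mm from the hinge axis, 82 mm above the table. The lever is a 12 mm round bar that rises slightly to the ball; below its outer half is free space down to the table (the vise's 16 mm foot ends 50 mm from the vise's centre line).
- mug: White mug, 80 mm across, 95 mm high, standing beyond the wheel; origin under its centre. Bystander.
- tape: Roll of black tape, 90 mm across, 20 mm high, lying flat; origin under its centre. Bystander.
- lamp_foot: Red round lamp foot, 120 mm across, 60 mm high; origin under its centre. Bystander.
- pliers: Pliers with red handles lying on the table, 160 mm long along their x; origin at the pivot, at table height. Bystander.

How it is judged:
By the outcome, as a careful person would: the job done as asked, in the order asked, and still so for the second after the job is handed in, with the robot touching nothing.
It also fails if it takes over 72 s, if anything falls off the work surface, if the arm or the gripper's body presses on something with over 40 N, if the wrist force passes 120 N, or if a joint passes its speed limit or range.

## Working session

There is one attempt and no reset: what is moved stays moved. The work goes in short steps, Python scripts to look and compute and a tool call to move; the robot and the scene stay as the last step left them, time stands still between calls to the robot, and variables do not carry over. Pictures are saved under pics/ and viewed, at most 10 in all, crops included, and the job is handed in when it is done.

Besides the shell and the picture viewer there is one more tool, called by a JSON object that holds its "fn" and its "kwargs", one argument or row to a line. jog_arm: Moves the arm, as the interface text tells. Its arguments: {"type":"object","properties":{"series":{"type":"array","items":{"type":"array","items":{"type":"number"}}},"grip_force":{"type":"number"}},"required":["series"]}

```bash
mkdir -p pics; cat > h.py <<'E'
import numpy as np, cv2, pickle
from bench import state, capture, sign_off, grip_point_offset
from scipy.spatial.transform import Rotation as R
def snap(n,f):
    c=capture(n); cv2.imwrite(f'pics/{f}.png',c['img']); pickle.dump(c,open(f'pics/{f}.pkl','wb')); return c
def load(f): return pickle.load(open(f'pics/{f}.pkl','rb'))
def KM(c): return np.array([[c['fx'],0,c['cx']],[0,c['fy'],c['cy']],[0,0,1.]])
def rot(c):
    r=np.array(c['rotation']); return r if r.shape==(3,3) else R.from_quat(r).as_matrix()
def ray(c,uv):
    p=cv2.undistortPoints(np.array([[uv]],float),KM(c),np.array(c['D']))[0,0]
    return np.array(c['position']),rot(c)@np.array([p[0],p[1],1])
def atz(c,uv,z):
    o,d=ray(c,uv); return o+d*(z-o[2])/d[2]
def proj(c,P):
    r=rot(c).T; P=np.atleast_2d(P).astype(float)
    return cv2.projectPoints(P,cv2.Rodrigues(r)[0],-r@np.array(c['position']),KM(c),np.array(c['D']))[0][:,0]
E
python3 - <<'E'
from h import *
print(state(),grip_point_offset)
for n in ['scene','side']:
    c=snap(n,n+'0'); print(n,c['position'],np.round(rot(c),3).tolist(),c['fx'],c['D'])
E
```

```text
{'time_s': 0.0, 'joints': array([-1.36936478e+00,  3.13472280e-01,  1.49842033e+00, -2.44734960e-05,
        1.33100008e+00, -2.23376027e-01]), 'joint_vel': array([ 2.17349171e-04, -8.81902387e-05, -3.71525563e-04, -5.82374641e-04,
       -2.75926915e-04,  2.15788268e-03]), 'effort': array([ 1.73412341e-04, -4.02211404e+01, -2.52267480e+01,  6.94832951e-02,
        3.52694769e-02, -1.13958856e-04]), 'position': array([ 0.21631575, -0.47806997,  0.21745599]), 'tool_rot': array([ 9.77526176e-01,  2.10813077e-01, -4.75194528e-06, -6.50113622e-04]), 'contact_force': array([ 0.49159479,  0.72773486, -0.77220297]), 'moment': array([ 0.0002012 , -0.00829489, -0.01864924]), 'gripper_force': 0.0, 'width': 0.08786782353926324} -0.0187
scene [ 1.21799469 -0.30049597  0.5826903 ] [[0.489, 0.484, -0.726], [0.873, -0.265, 0.41], [0.006, -0.834, -0.552]] 460.818278017738 [-0.04027669  0.          0.          0.          0.        ]
side [0.48337177 0.89780861 0.7421549 ] [[-0.986, -0.099, 0.133], [-0.166, 0.577, -0.8], [0.002, -0.811, -0.585]] 526.2413723858259 [-0.12156486  0.          0.          0.          0.        ]
```

View pics/scene0.png

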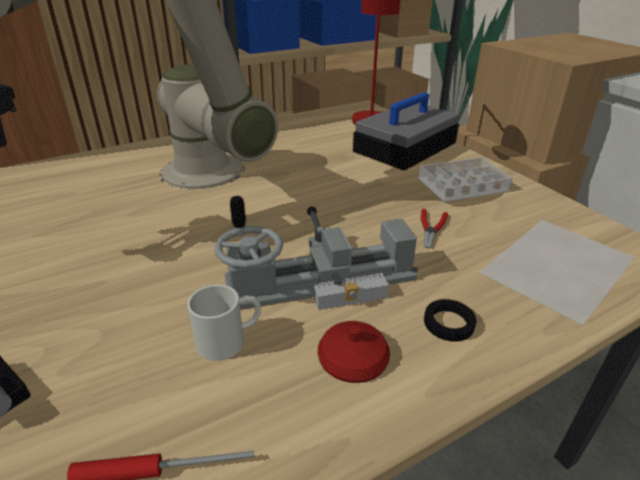

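View pics/side0.png

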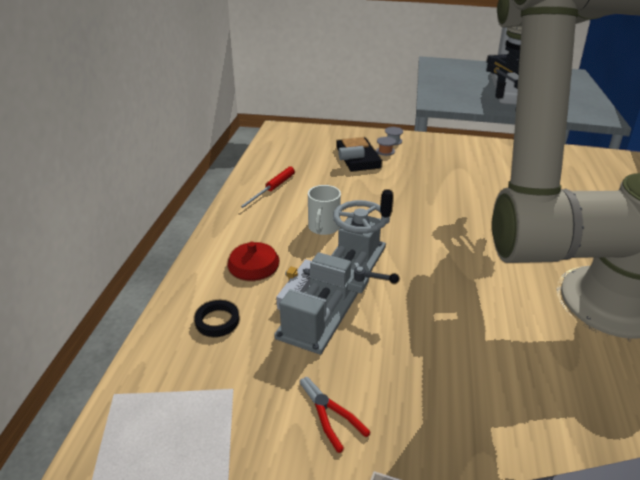

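The scene view shows the wheel at about (249,246), grip (237,210), lever ball (312,211) and rider (351,291). In the side view the wheel is at (361,217), grip (387,204), ball (394,278) and rider (292,271). I'll crop closer for the measurement.

```bash
python3 - <<'E'
from h import *
a=load('scene0')['img'][190:315,210:430]; b=load('side0')['img'][180:360,260:410]
a=cv2.resize(a,None,fx=3.5,fy=3.5,interpolation=cv2.INTER_CUBIC); b=cv2.resize(b,None,fx=3.3,fy=3.3,interpolation=cv2.INTER_CUBIC)
cv2.imwrite('pics/a.png',a);cv2.imwrite('pics/b.png',b)
s,t=load('scene0'),load('side0')
def tri(u,v):
    (o,d),(p,e)=ray(s,u),ray(t,v)
    k=np.linalg.lstsq(np.c_[d,-e],p-o,rcond=None)[0]
    A,B=o+k[0]*d,p+k[1]*e; return np.round((A+B)/2,4),np.round(np.linalg.norm(A-B),4)
print('grip',tri((237,210),(387,204)),'ball',tri((312,211),(394,278)),'rider',tri((351,291),(292,271)),'wheel',tri((249,246),(361,217)))
print('grip z',atz(s,(237,211),.146),atz(t,(387,204),.146)); print('ball',atz(s,(312,211),.082),atz(t,(394,278),.082))
E
```

```text
grip (array([ 0.5057, -0.071 ,  0.1459]), np.float64(0.0038)) ball (array([0.4773, 0.1003, 0.0822]), np.float64(0.0014)) rider (array([0.692 , 0.0619, 0.0385]), np.float64(0.0048)) wheel (array([ 0.5616, -0.0749,  0.1019]), np.float64(0.0))
grip z [ 0.50599287 -0.07250667  0.146     ] [ 0.50672583 -0.06785331  0.146     ]
ball [0.4780489  0.10046854 0.082     ] [0.4768496  0.09912956 0.082     ]
```

View pics/a.png

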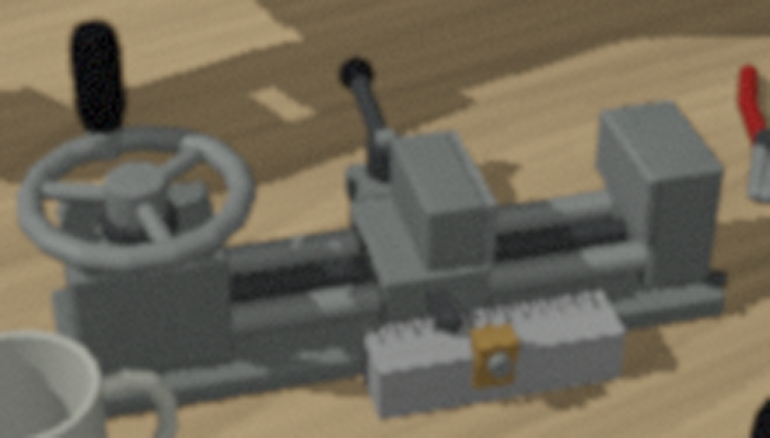

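View pics/b.png

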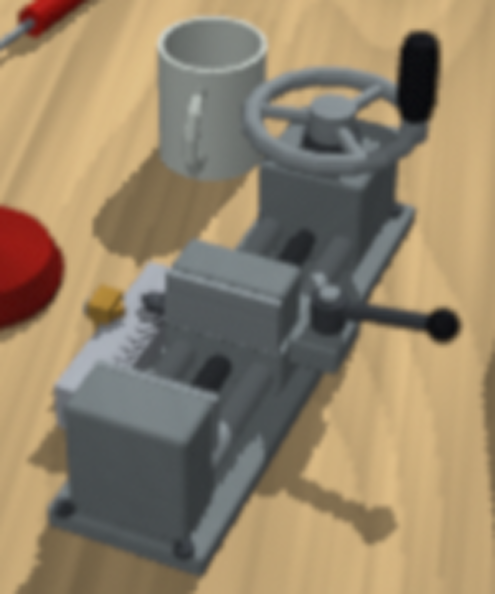

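The crops show the rider tip roughly 15–25 mm ahead of the pointer, with the rider at scene (351,287) and the pointer at (338,280). The black grip sits on the robot side of the wheel. Next I fit the vise pose.

```bash
python3 - <<'E'
from h import *
from scipy.optimize import least_squares
s,t=load('scene0'),load('side0')
A=lambda x,y:(210+x/3.5,190+y/3.5); B=lambda x,y:(260+x/3.3,180+y/3.3)
# vise-frame points: fixed jaw face top corners, foot corners, scale
obs=[(s,A(600,112),(-1,129,96)),(s,A(650,180),(1,129,96)),(t,B(95,360),(1,129,96)),(t,B(218,395),(-1,129,96))]
W=[(s,A(136,198)),(t,B(332,120))]
def f(p):
    x,y,a,w,wy=p; c,q=np.cos(a),np.sin(a); r=[]
    P=lambda v:[x+c*v[0]-q*v[1],y+q*v[0]+c*v[1],v[2]]
    for cam,uv,v in obs: r+=list(proj(cam,P((v[0]*w,v[1]*1e-3,.096)))[0]-uv)
    for cam,uv in W: r+=list(proj(cam,P((0,wy,.105)))[0]-uv)
    return r
o=least_squares(f,[.58,.07,0,.04,-.144]); print(o.x,np.round(o.fun,1))
x,y,a,w,wy=o.x;M=np.array([[np.cos(a),np.sin(a)],[-np.sin(a),np.cos(a)]])
V=lambda p:np.round((M@(p[:2]-[x,y]))*1e3,1)
for n,cam,uv,z in [('ptr s',s,A(447,316),.043),('ptr t',t,B(150,300),.043),('rid s',s,A(487,332),.043),('rid t',t,B(122,303),.043),
 ('grip s',s,(237,211),.146),('grip t',t,(387,204),.146),('ball',s,(312,211),.082),('ball',t,(394,278),.082),('piv s',s,A(378,175),.08),('piv t',t,B(330,300),.08)]:
    p=atz(cam,uv,z);print(n,np.round(p,4),V(p))
print('wheel world',np.array([x,y])+M.T@[0,wy])
E
```

```text
[ 0.60005508  0.06133011 -0.25563205  0.03737021 -0.14183949] [ 0.5 -2.1  0.6 -1.1  0.1 -1.5 -0.6 -1.   0.  -1.1 -0.7 -0.9]
ptr s [0.6618 0.0543 0.043 ] [61.5  8.8]
ptr t [0.6613 0.0598 0.043 ] [59.6 14. ]
rid s [0.683  0.0657 0.043 ] [79.1 25.2]
rid t [0.6782 0.0658 0.043 ] [74.5 24.1]
grip s [ 0.506  -0.0725  0.146 ] [ -57.2 -153.3]
grip t [ 0.5067 -0.0679  0.146 ] [ -57.6 -148.6]
ball [0.478  0.1005 0.082 ] [-127.9    7. ]
ball [0.4768 0.0991 0.082 ] [-128.8    5.4]
piv s [0.5769 0.0599 0.08  ] [-22.1  -7.2]
piv t [0.545 0.086 0.08 ] [-59.5   9.9]
wheel world [ 0.56418997 -0.07590012]
```

{"fn": "jog_arm", "kwargs": {
  "series": [
    [0,0,0,0,0,6.085,-1],
    [0,0,0,0,0,6.085,-1],
    [0,0,0,0,0,6.085,-1],
    [0,0,0,0,0,6.085,-1],
    [0.022,-0.03,0,0,0,0,-1],
    [0.022,-0.03,0,0,0,0,-1],
    [0.022,-0.03,0,0,0,0,-1],
    [0.022,-0.03,0,0,0,0,-1]
  ],
  "grip_force": 12
}}

```text
time_s: 0.77
position: [0.3049, -0.3568, 0.2177]
tool_rot: [1.0, -0.0, -0.0, -0.0]
contact_force: [0.9, -0.4, -0.1]
width: 0.088
gripper_force: 0.0
```

{"fn": "jog_arm", "kwargs": {
  "series": [
    [0.022,-0.03,0,0,0,0,-1],
    [0.022,-0.03,0,0,0,0,-1],
    [0.022,-0.03,0,0,0,0,-1],
    [0.022,-0.03,0,0,0,0,-1],
    [0.022,-0.03,0,0,0,0,-1],
    [0.022,-0.03,0,0,0,0,-1],
    [0.022,-0.03,0,0,0,0,-1],
    [0.022,-0.03,0,0,0,0,-1]
  ]
}}

```text
time_s: 1.43
position: [0.481, -0.1165, 0.2179]
tool_rot: [1.0, 0.0, -0.0, -0.0]
contact_force: [-0.3, -0.5, 0.7]
width: 0.088
gripper_force: 0.0
```

```bash
python3 - <<'E'
from h import *
st=state();print(st['position'],R.from_quat(st['tool_rot']).as_matrix().round(3).tolist(),st['time_s'],st['contact_force'])
c=snap('wrist','w1')
print(c['position'],rot(c).round(3).tolist(),proj(c,[[.506,-.0705,.146],[.561,-.0755,.105]]))
E
```

```text
[ 0.48103294 -0.11651858  0.2178699 ] [[1.0, 0.0, -0.0], [0.0, -1.0, 0.0], [-0.0, -0.0, -1.0]] 1.4333 [-0.29672145 -0.514956    0.7195969 ]
[ 0.5574705  -0.11679233  0.38328194] [[0.001, -0.955, -0.296], [-1.0, -0.001, 0.0], [-0.0, 0.296, -0.955]] [[247.51522103 209.43839877]
 [261.61431862 117.71156089]]
```

View pics/w1.png

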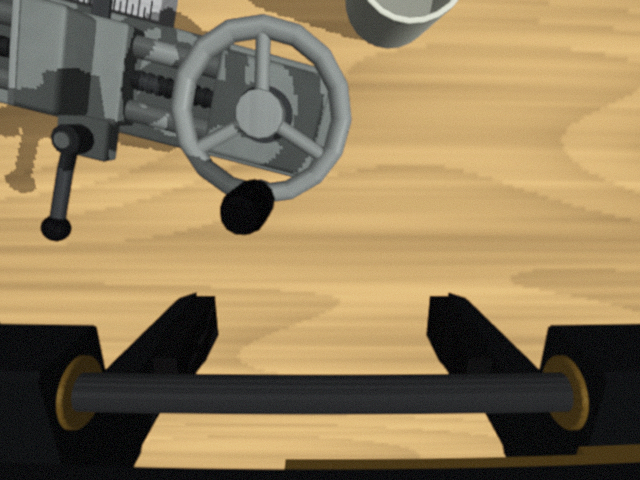

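The wrist view shows the grip blob centred at about (247,207), as predicted. The rim spans columns 173–350 and rows 15–200, and the lever ball is at (56,229). I'll refine the wheel centre from the rim.

```bash
python3 - <<'E'
from h import *
c=load('w1')
th=np.linspace(0,2*np.pi,200)
for cx,cy in [(.561,-.0755),(.564,-.0755),(.566,-.0755)]:
    o=proj(c,np.c_[cx+.062*np.cos(th),cy+.062*np.sin(th),0*th+.105]); print(cx,o.min(0).round(),o.max(0).round())
b=c['img'].max(2)<25
m=np.zeros_like(b);m[170:240,215:280]=1;ys,xs=np.nonzero(b&m);print('grip blob',xs.min(),xs.max(),ys.min(),ys.max(),xs.mean(),ys.mean())
g=np.array([.506,-.0705])
P=np.array([[g[0]+.014*np.cos(a),g[1]+.014*np.sin(a),z] for a in th for z in(.116,.176)])
o=proj(c,P);print('pred',o.min(0),o.max(0))
print('ball',atz(c,(56,229),.082))
E
```

```text
0.561 [171.  18.] [353. 207.]
0.564 [171.  12.] [353. 203.]
0.566 [170.   9.] [353. 200.]
grip blob 221 273 181 233 246.7220322423058 206.72984855886662
pred [212.01933261 180.06624516] [275.54786943 245.47340186]
ball [0.47624129 0.10036021 0.082     ]
```

{"fn": "jog_arm", "kwargs": {
  "series": [
    [0.013,-0.0228,0,0,0,0,-1],
    [0.013,-0.0227,0,0,0,0,-1],
    [0,0,0.03,0,0,0,-1],
    [0,0,0.03,0,0,0,-1],
    [0,0,0.027,0,0,0,-1],
    [0,0,0,0,0,0,1],
    [0,0,0,0,0,0,1],
    [0,0,0,0,0,0,1]
  ],
  "grip_force": 15
}}

```text
time_s: 2.15
position: [0.5071, -0.0732, 0.1326]
tool_rot: [1.0, -0.0, 0.001, 0.0]
contact_force: [-1.2, -0.7, 1.0]
width: 0.07
gripper_force: 0.0
```

{"fn": "jog_arm", "kwargs": {
  "series": [
    [0,0,0,0,0,0,1],
    [0,0,0,0,0,0,1],
    [0,0,0,0,0,0,1]
  ]
}}

```text
time_s: 2.4
position: [0.5068, -0.0731, 0.1321]
tool_rot: [1.0, -0.0, 0.001, 0.0]
contact_force: [-0.7, 0.1, 0.2]
width: 0.0503
gripper_force: 0.0
```

{"fn": "jog_arm", "kwargs": {
  "series": [
    [0,0,0,0,0,0,1],
    [0,0,0,0,0,0,1],
    [0,0,0,0,0,0,1],
    [0,0,0,0,0,0,1],
    [0,0,0,0,0,0,1],
    [0,0,0,0,0,0,1]
  ]
}}

```text
time_s: 2.9
position: [0.5064, -0.0727, 0.1311]
tool_rot: [1.0, 0.0, 0.0, -0.0]
contact_force: [-0.8, 2.4, 2.5]
width: 0.027
gripper_force: 15.0
```

```bash
python3 - <<'E'
import numpy as np
th=np.radians(177-20*np.arange(19)); p=.055*np.c_[np.cos(th),-np.sin(th)]
print(np.diff(p,axis=0).round(4).tolist())
E
```

```text
[[0.0043, -0.0186], [0.0104, -0.016], [0.0153, -0.0115], [0.0183, -0.0056], [0.0191, 0.001], [0.0176, 0.0075], [0.014, 0.013], [0.0087, 0.017], [0.0023, 0.019], [-0.0043, 0.0186], [-0.0104, 0.016], [-0.0153, 0.0115], [-0.0183, 0.0056], [-0.0191, -0.001], [-0.0176, -0.0075], [-0.014, -0.013], [-0.0087, -0.017], [-0.0023, -0.019]]
```

{"fn": "jog_arm", "kwargs": {
  "series": [
    [0.0043,-0.0186,0,0,0,0,1],
    [0.0104,-0.016,0,0,0,0,1],
    [0.0153,-0.0115,0,0,0,0,1],
    [0.0183,-0.0056,0,0,0,0,1],
    [0,0,0,0,0,0,1]
  ]
}}

```text
time_s: 3.32
position: [0.5568, -0.02, 0.1311]
tool_rot: [1.0, 0.001, 0.001, -0.0]
contact_force: [2.1, 5.9, 5.6]
width: 0.0274
gripper_force: 15.0
```

{"fn": "jog_arm", "kwargs": {
  "series": [
    [0.0191,0.001,0,0,0,0,1],
    [0.0176,0.0075,0,0,0,0,1],
    [0.014,0.013,0,0,0,0,1],
    [0.0087,0.017,0,0,0,0,1],
    [0.0023,0.019,0,0,0,0,1],
    [-0.0043,0.0186,0,0,0,0,1],
    [-0.0104,0.016,0,0,0,0,1],
    [0,0,0,0,0,0,1]
  ]
}}

```text
time_s: 3.98
position: [0.5996, -0.1153, 0.1311]
tool_rot: [1.0, -0.001, -0.001, -0.0]
contact_force: [-3.2, -0.3, 2.1]
width: 0.0274
gripper_force: 15.0
```

{"fn": "jog_arm", "kwargs": {
  "series": [
    [-0.0153,0.0115,0,0,0,0,1],
    [-0.0183,0.0056,0,0,0,0,1],
    [-0.0191,-0.001,0,0,0,0,1],
    [-0.0176,-0.0075,0,0,0,0,1],
    [-0.014,-0.013,0,0,0,0,1],
    [0,0,0,0,0,0,1]
  ]
}}

```text
time_s: 4.48
position: [0.5162, -0.1066, 0.1313]
tool_rot: [1.0, 0.0, 0.001, -0.001]
contact_force: [2.3, 5.1, -3.2]
width: 0.0272
gripper_force: 15.0
```

```bash
python3 - <<'E'
from h import *
for n in ['wrist','scene','side']: c=snap(n,n+'2')
a=load('scene2')['img'][240:310,300:410]; w=load('wrist2')['img'];b=load('side2')['img'][240:310,260:370]
k=dict(fx=7,fy=7,interpolation=cv2.INTER_CUBIC)
k2=dict(k,fx=3.6,fy=3.6)
top=np.hstack([cv2.resize(a,None,**k2),cv2.resize(b,None,**k2)])
wr=cv2.resize(w,(400,300)); f=np.zeros((252+300,792,3),np.uint8);f[:252,:792]=top;f[252:,:400]=wr
cv2.imwrite('pics/m2.png',f);print(state()['time_s'])
E
```

```text
4.6333
```

View pics/m2.png

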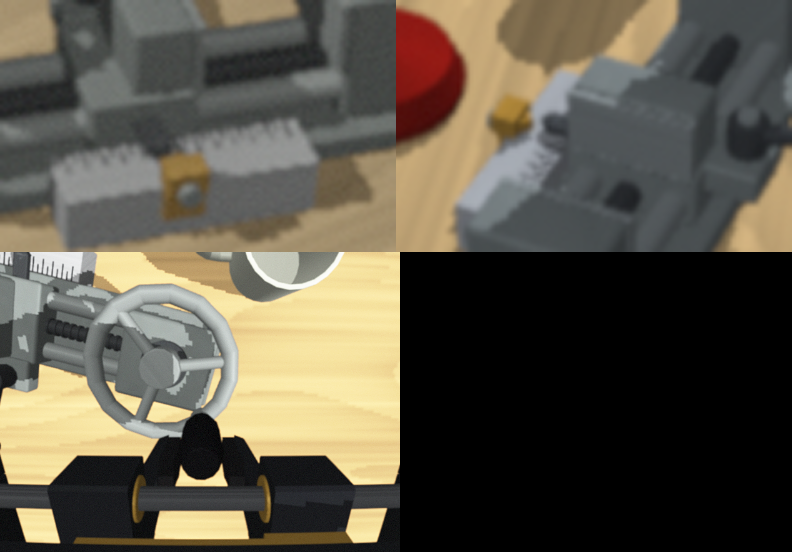

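The pointer is now close to the rider but not yet measurable at this resolution. I'll release, rise and look down on the scale with the wrist camera.

{"fn": "jog_arm", "kwargs": {
  "series": [
    [0,0,0,0,0,0,-1],
    [0,0,0,0,0,0,-1],
    [0,0,0,0,0,0,-1],
    [0,0,-0.02,0,0,0,-1],
    [0,0,-0.03,0,0,0,-1],
    [0,0,-0.02,0,0,0,-1],
    [0.024,-0.042,0,0,0,0,-1],
    [0.024,-0.042,0,0,0,0,-1]
  ]
}}

```text
time_s: 5.3
position: [0.5594, -0.0373, 0.2025]
tool_rot: [1.0, -0.002, 0.001, 0.001]
contact_force: [0.2, -0.5, -0.1]
width: 0.0782
gripper_force: 0.0
```

{"fn": "jog_arm", "kwargs": {
  "series": [
    [0.02,-0.035,0,0,0,0,-1],
    [0.02,-0.035,0,0,0,0,-1],
    [0.006,-0.013,0.02,0,0,0,-1],
    [0,0,0.03,0,0,0,-1],
    [0,0,0,0,0,0,-1],
    [0,0,0,0,0,0,-1]
  ]
}}

```text
time_s: 5.8
position: [0.604, 0.0462, 0.1503]
tool_rot: [1.0, -0.0, -0.002, -0.0]
contact_force: [0.2, 0.2, 0.3]
width: 0.088
gripper_force: 0.0
```

```bash
python3 - <<'E'
from h import *
st=state();print(st['position'],st['time_s'])
c=snap('wrist','w3');uv=proj(c,[[.665,.068,.043]])[0];print(uv)
x,y=max(0,int(uv[0])-90),max(0,int(uv[1])-70);print(x,y)
cv2.imwrite('pics/w3c.png',cv2.resize(c['img'][y:y+140,x:x+190],None,fx=4.2,fy=4.2,interpolation=cv2.INTER_CUBIC))
E
```

```text
[0.60404015 0.04621353 0.15028225] 5.8
[289.63620402 146.22973755]
199 76
```

View pics/w3c.png

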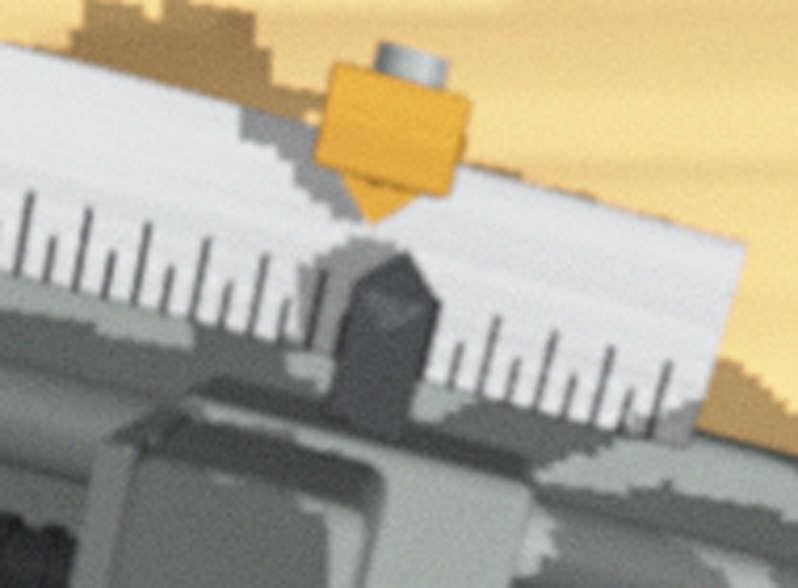

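Clear view: in the crop the rider tip is at (375,222) and the pointer tip at (404,256), so the jaw still needs a few mm towards +y (left).

```bash
python3 - <<'E'
from h import *
c=load('w3'); P=lambda x,y,z:atz(c,(199+(x+.5)/4.2-.5,76+(y+.5)/4.2-.5),z)
# scale direction from line bases, and from outer edge
for a,b,n in [((18,275),(652,438),'bases'),((0,40),(746,245),'edge'),((32,192),(669,362),'tops')]:
    d=P(*a,.034)-P(*b,.034); print(n,np.linalg.norm(d)*1e3, np.arctan2(-d[0],d[1]))
for a,b in [((18,275),(32,192)),((652,438),(669,362)),((480,395),(497,318)),((310,348),(325,270))]:
    d=P(*b,.034)-P(*a,.034); print('tick',np.arctan2(d[1],d[0]))
p,r=P(404,256,.043),P(375,222,.043); print(p,r)
for a in (-.27,-.256,-.24): 
    e=np.array([-np.sin(a),np.cos(a),0]); x=np.array([np.cos(a),np.sin(a),0]); print(a,(r-p)@e*1e3,(r-p)@x*1e3)
E
```

```text
bases 110.15811509856671 -0.2513228796523103
edge 125.69668861266925 -0.26004750190573334
tops 109.44072302430297 -0.2575323550207675
tick -0.2523822509505257
tick -0.19755846288922976
tick -0.22452586827245324
tick -0.22630598419210252
[0.67137809 0.06435815 0.043     ] [0.67667198 0.06890529 0.043     ]
-0.27 5.794445769134736 3.889233494259096
-0.256 5.739430432463335 3.969971946402642
-0.24 5.675178960030701 4.061290769685803
```

{"fn": "jog_arm", "kwargs": {
  "series": [
    [0,0,-0.03,0,0,0,-1],
    [0,0.01,-0.02,0,0,0,-1],
    [-0.022,0.036,0,0,0,0,-1],
    [-0.022,0.036,0,0,0,0,-1],
    [-0.022,0.036,0,0,0,0,-1],
    [-0.022,0.0347,0,0,0,0,-1],
    [0,0,0,0,0,0,-1],
    [0,0,0,0,0,0,-1]
  ]
}}

```text
time_s: 6.52
position: [0.5172, -0.1072, 0.2033]
tool_rot: [1.0, -0.002, 0.002, 0.001]
contact_force: [-0.2, -0.1, 0.2]
width: 0.0881
gripper_force: 0.0
```

{"fn": "jog_arm", "kwargs": {
  "series": [
    [0,0,0.025,0,0,0,-1],
    [0,0,0.025,0,0,0,-1],
    [0,0,0.019,0,0,0,-1],
    [0,0,0,0,0,0,1],
    [0,0,0,0,0,0,1],
    [0,0,0,0,0,0,1],
    [0,0,0,0,0,0,1],
    [0,0,0,0,0,0,1]
  ]
}}

```text
time_s: 7.18
position: [0.5182, -0.105, 0.1333]
tool_rot: [1.0, 0.0, 0.001, 0.0]
contact_force: [-0.6, 0.6, 0.5]
width: 0.0573
gripper_force: 0.0
```

{"fn": "jog_arm", "kwargs": {
  "series": [
    [0,0,0,0,0,0,1],
    [0,0,0,0,0,0,1],
    [0,0,0,0,0,0,1],
    [0,0,0,0,0,0,1],
    [0,0,0,0,0,0,1],
    [0,0,0,0,0,0,1],
    [0,0,0,0,0,0,1]
  ]
}}

```text
time_s: 7.77
position: [0.5175, -0.1053, 0.1322]
tool_rot: [1.0, -0.0, 0.0, 0.0]
contact_force: [-1.4, -3.8, 3.4]
width: 0.027
gripper_force: 15.0
```

```bash
python3 - <<'E'
from h import *
p=state()['position'];print(p,state()['width'],state()['contact_force'])
c=np.array([.562,-.0755]);v=p[:2]-c;a=np.degrees(np.arctan2(v[1],v[0]));print(a,np.linalg.norm(v))
th=np.radians(a-172/9*np.arange(10)); q=.055*np.c_[np.cos(th),-np.sin(th)]
print(np.diff(q,axis=0).round(4).tolist(), c+.055*np.array([np.cos(th[-1]),np.sin(th[-1])]))
E
```

```text
[ 0.51754163 -0.10525092  0.13219192] 0.0270464593545352 [-1.36332116 -3.7788826   3.39275589]
-146.210116277078 0.05349451992696148
[[-0.0075, -0.0167], [-0.0016, -0.0182], [0.0044, -0.0177], [0.01, -0.0153], [0.0144, -0.0112], [0.0173, -0.0058], [0.0183, 0.0001], [0.0172, 0.0061], [0.0143, 0.0114]] [ 0.60300765 -0.03884795]
```

{"fn": "jog_arm", "kwargs": {
  "series": [
    [-0.0075,-0.0167,0,0,0,0,1],
    [-0.0016,-0.0182,0,0,0,0,1],
    [0.0044,-0.0177,0,0,0,0,1],
    [0.01,-0.0153,0,0,0,0,1],
    [0.0144,-0.0112,0,0,0,0,1],
    [0.0173,-0.0058,0,0,0,0,1]
  ]
}}

```text
time_s: 8.27
position: [0.5549, -0.0198, 0.1322]
tool_rot: [1.0, 0.0, 0.0, 0.001]
contact_force: [-0.1, -16.1, 2.4]
width: 0.0271
gripper_force: 15.0
```

{"fn": "jog_arm", "kwargs": {
  "series": [
    [0.0183,0.0001,0,0,0,0,1],
    [0.0172,0.0061,0,0,0,0,1],
    [0.0143,0.0114,0,0,0,0,1],
    [0,0,0,0,0,0,1],
    [0,0,0,0,0,0,1]
  ]
}}

```text
time_s: 8.68
position: [0.605, -0.0385, 0.1322]
tool_rot: [1.0, -0.0, 0.0, 0.0]
contact_force: [-0.6, -3.0, 3.1]
width: 0.0271
gripper_force: 15.0
```

{"fn": "jog_arm", "kwargs": {
  "series": [
    [0,0,0,0,0,0,-1],
    [0,0,0,0,0,0,-1],
    [0,0,0,0,0,0,-1],
    [0,0,-0.02,0,0,0,-1],
    [0,0,-0.03,0,0,0,-1],
    [0,0,-0.02,0,0,0,-1],
    [0,-0.036,0,0,0,0,-1],
    [0,-0.036,0,0,0,0,-1]
  ]
}}

```text
time_s: 9.35
position: [0.6045, 0.0346, 0.2032]
tool_rot: [1.0, -0.001, 0.001, -0.0]
contact_force: [-0.4, 0.7, -1.4]
width: 0.0785
gripper_force: 0.0
```

{"fn": "jog_arm", "kwargs": {
  "series": [
    [0,-0.034,0,0,0,0,-1],
    [0,0,0.03,0,0,0,-1],
    [0,0,0.02,0,0,0,-1],
    [0,0,0,0,0,0,0],
    [0,0,0,0,0,0,0]
  ]
}}

```text
time_s: 9.77
position: [0.6039, 0.0688, 0.1518]
tool_rot: [1.0, 0.0, -0.001, -0.0]
contact_force: [-0.3, -0.5, -0.2]
width: 0.0771
gripper_force: 0.0
```

```bash
python3 - <<'E'
from h import *
st=state();print(st['position'],st['time_s'])
c=snap('wrist','w4');uv=proj(c,[[.672,.068,.043]])[0];print(uv)
x,y=max(0,int(uv[0])-60),max(0,int(uv[1])-55);print(x,y)
cv2.imwrite('pics/w4c.png',cv2.resize(c['img'][y:y+90,x:x+120],None,fx=6,fy=6,interpolation=cv2.INTER_CUBIC))
E
```

```text
[0.60389619 0.06876752 0.15179308] 9.7667
[322.90370327 135.4795775 ]
262 80
```

View pics/w4c.png

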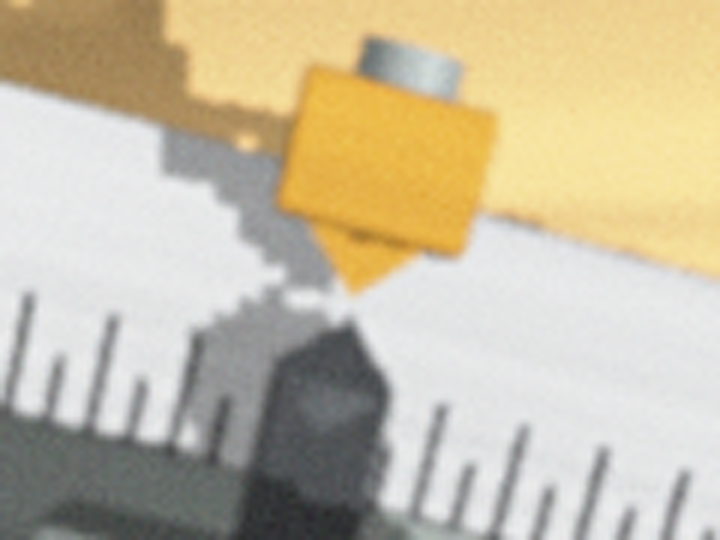

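Now the pointer tip is at crop (349,318) and the rider tip at (352,296). They are nearly lined up.

```bash
python3 - <<'E'
from h import *
c=load('w4'); P=lambda x,y,z:atz(c,(262+(x+.5)/6-.5,80+(y+.5)/6-.5),z)
p,r=P(349,318,.043),P(352,296,.043); print(p,r)
a=-.256; e=np.array([-np.sin(a),np.cos(a),0]); x=np.array([np.cos(a),np.sin(a),0]); print((r-p)@e*1e3,(r-p)@x*1e3)
# block sides direction, front edge
f=P(280,207,.045)-P(465,256,.045);print('front',np.arctan2(-f[0],f[1]))
g=P(352,296,.043);m=(P(315,225,.043)+P(420,255,.043))/2;print('tip vs base mid',(g-m)@e*1e3)
for pp,qq in [((275,370),(390,392))]:
    m=(P(*pp,.043)+P(*qq,.043))/2; print('ptr tip vs shoulders',(p-m)@e*1e3)
E
```

```text
[0.67390387 0.07014141 0.043     ] [0.67630691 0.06980193 0.043     ]
0.2800607880698215 2.41068869092373
front -0.24794741376444485
tip vs base mid 0.15412820390144247
ptr tip vs shoulders -0.05427308190815681
```

Remaining offset is about 0.3 mm or less, within measurement error, so the jaw is at the mark. Next is the lever: I'll push with shut fingers, turning the tool so its +x face follows the lever.

{"fn": "jog_arm", "kwargs": {
  "series": [
    [-0.033,-0.0034,0,0,0,0,1],
    [-0.033,-0.0034,0,0,0,0,1],
    [-0.033,-0.0034,0,0,0,0,1],
    [-0.033,-0.0034,0,0,0,0,1],
    [0,0,0,0,0,-6.845,1],
    [0,0,0,0,0,-6.845,1],
    [0,0,0,0,0,-6.845,1],
    [0,0,0,0,0,-6.845,1]
  ]
}}

```text
time_s: 10.48
position: [0.4732, 0.0818, 0.154]
tool_rot: [0.971, 0.239, 0.002, 0.0]
contact_force: [-0.3, -0.5, -0.6]
width: 0.0196
gripper_force: 0.0
```

{"fn": "jog_arm", "kwargs": {
  "series": [
    [0,0,0,0,0,-6.845,1],
    [0,0,0,0,0,-6.845,1],
    [0,0,0,0,0,-6.845,1],
    [0,0,0,0,0,-6.845,1],
    [0,0,0,0,0,-6.845,1],
    [0,0,0,0,0,-6.845,1],
    [0,0,0,0,0,-6.845,1],
    [0,0,0,0,0,0,1]
  ]
}}

```text
time_s: 11.15
position: [0.4731, 0.0818, 0.1536]
tool_rot: [0.791, 0.612, 0.001, 0.001]
contact_force: [0.2, -0.1, 0.4]
width: 0.0006
gripper_force: 0.0
```

```bash
python3 - <<'E'
from h import *
st=state();print(st['position'],R.from_quat(st['tool_rot']).as_matrix().round(3).tolist(),st['width'],st['joints'])
c=snap('wrist','w5');print(proj(c,[[.481,.1163,.082],[.5507,.0981,.082],st['position']]))
cv2.imwrite('pics/w5.png',c['img'])
E
```

```text
[0.4731326  0.08177061 0.15363006] [[0.25, 0.968, 0.003], [0.968, -0.25, -0.0], [0.001, 0.003, -1.0]] 0.0005817436919865511 [-7.35837040e-02  2.77093311e-01  1.72399072e+00  1.34429333e-04
  1.13761646e+00  1.79283692e-01]
[[320.08387971 192.87179735]
 [437.21018056 193.35551638]
 [322.20779359 295.3087307 ]]
```

View pics/w5.png

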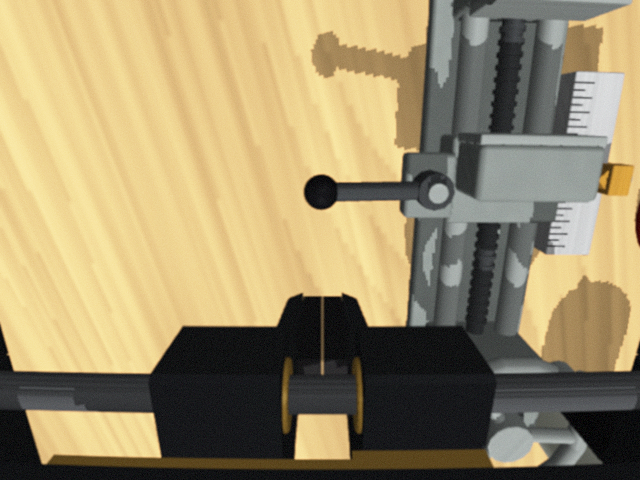

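The wrist view shows the ball at (320,191), exactly where predicted. The tool sits squarely behind it, so I'll go down and push.

{"fn": "jog_arm", "kwargs": {
  "series": [
    [0,0,0.03,0,0,0,1],
    [0,0,0.03,0,0,0,1],
    [0,0,0.0275,0,0,0,1],
    [0.007,0,0,0,0,0,1],
    [0.007,0,0,0,0,0,1],
    [0,0,0,0,0,0,1]
  ]
}}

```text
time_s: 11.7
position: [0.4773, 0.0967, 0.0664]
tool_rot: [0.792, 0.61, 0.001, 0.001]
contact_force: [0.1, 1.4, 0.0]
width: 0.0007
gripper_force: 0.0
```

{"fn": "jog_arm", "kwargs": {
  "series": [
    [0.0087,-0.0019,0,0,0,6.8,1],
    [0.0087,-0.0019,0,0,0,6.8,1],
    [0.0087,-0.0019,0,0,0,6.8,1],
    [0.0087,-0.0019,0,0,0,6.8,1],
    [0.0087,-0.0019,0,0,0,6.8,1],
    [0.0087,-0.0019,0,0,0,6.8,1]
  ]
}}

```text
time_s: 12.2
position: [0.4942, 0.1456, 0.0667]
tool_rot: [0.956, 0.293, 0.001, 0.001]
contact_force: [-1.7, -1.5, 0.3]
width: 0.0006
gripper_force: 0.9
```

{"fn": "jog_arm", "kwargs": {
  "series": [
    [0.0087,-0.0019,0,0,0,6.8,1],
    [0.0087,-0.0019,0,0,0,6.8,1],
    [0.0087,-0.0019,0,0,0,6.8,1],
    [0.0087,-0.0019,0,0,0,6.8,1],
    [0,0,0,0,0,0,1]
  ]
}}

```text
time_s: 12.62
position: [0.5234, 0.1668, 0.0666]
tool_rot: [0.998, 0.061, 0.002, -0.0]
contact_force: [-0.1, -0.0, 0.3]
width: 0.0007
gripper_force: 0.0
```

{"fn": "jog_arm", "kwargs": {
  "series": [
    [0.0043,-0.001,0,0,0,3.4,1],
    [0.003,0,0,0,0,3.4,1],
    [0.002,0,0,0,0,0,1],
    [0,0,0,0,0,0,1]
  ]
}}

```text
time_s: 12.95
position: [0.5312, 0.168, 0.0657]
tool_rot: [1.0, 0.006, 0.001, -0.0]
contact_force: [-2.6, -0.6, 2.5]
width: 0.0006
gripper_force: 1.0
```

{"fn": "jog_arm", "kwargs": {
  "series": [
    [0.001,0,0,0,0,0,1],
    [0.001,0,0,0,0,0,1],
    [0,0,0,0,0,0,1]
  ]
}}

```text
time_s: 13.2
position: [0.532, 0.168, 0.0651]
tool_rot: [1.0, 0.005, -0.001, -0.0]
contact_force: [-6.7, 0.7, 7.5]
width: 0.0004
gripper_force: 4.4
```

{"fn": "jog_arm", "kwargs": {
  "series": [
    [0.001,0,0,0,0,0,1],
    [0.001,0,0,0,0,0,1],
    [0,0,0,0,0,0,1]
  ]
}}

```text
time_s: 13.45
position: [0.5325, 0.1681, 0.0649]
tool_rot: [1.0, 0.005, -0.003, 0.0]
contact_force: [-14.4, 1.4, 12.2]
width: 0.0002
gripper_force: 8.7
```

Force rose to 14 N with no further motion, against about 2 N to swing, so the lever is on its stop. I'll back off and check.

{"fn": "jog_arm", "kwargs": {
  "series": [
    [-0.005,0,0,0,0,0,1],
    [-0.025,0,0,0,0,0,1],
    [0,0,-0.03,0,0,0,1],
    [0,0,-0.035,0,0,0,1],
    [0,0,-0.035,0,0,0,1],
    [0.02,0.02,0,0,0,0,1],
    [0.02,0.02,0,0,0,0,1]
  ]
}}

```text
time_s: 14.03
position: [0.5463, 0.1279, 0.1673]
tool_rot: [1.0, 0.006, 0.003, 0.0]
contact_force: [0.3, -0.2, 0.3]
width: 0.0004
gripper_force: 0.0
```

{"fn": "jog_arm", "kwargs": {
  "series": [
    [0.02,0.02,0,0,0,0,1],
    [0.02,0.02,0,0,0,0,1],
    [0.02,0.019,0.005,0,0,0,1],
    [0,0,0,0,0,0,1],
    [0,0,0,0,0,0,1]
  ]
}}

```text
time_s: 14.45
position: [0.6058, 0.0684, 0.1589]
tool_rot: [1.0, 0.004, -0.0, 0.0]
contact_force: [0.1, 0.3, -0.6]
width: 0.0004
gripper_force: 0.0
```

```bash
python3 - <<'E'
from h import *
st=state();print(st['position'],st['time_s'],st['contact_force'])
c=snap('wrist','w6');uv=proj(c,[[.6751,.07,.043]])[0]
pv=np.array([.5507,.0981])
for q in (1.2,1.25,1.3):
    t=np.radians(165.3)-q; print(q,proj(c,[[*(pv+.072*np.array([np.cos(t),np.sin(t)])),.082]])[0]/1.6)
x,y=int(uv[0])-40,int(uv[1])-35;print(x,y)
s=snap('side','s6'); a=cv2.resize(c['img'],(400,300))
f=np.zeros((600,800,3),np.uint8); f[:300,:400]=a; f[300:,:400]=cv2.resize(s['img'],(400,300))
z=cv2.resize(c['img'][y:y+60,x:x+80],None,fx=5,fy=5,interpolation=cv2.INTER_CUBIC); f[:300,400:]=z
f[300:,400:]=cv2.resize(s['img'][200:350,220:420],(400,300),interpolation=cv2.INTER_CUBIC)
cv2.imwrite('pics/f.png',f)
E
```

```text
[0.60584241 0.06842996 0.15889222] 14.45 [ 0.0861295   0.33086951 -0.57977814]
1.2 [110.67524342 206.19532745]
1.25 [110.05061558 203.36085003]
1.3 [109.57977368 200.4957902 ]
280 98
```

View pics/f.png

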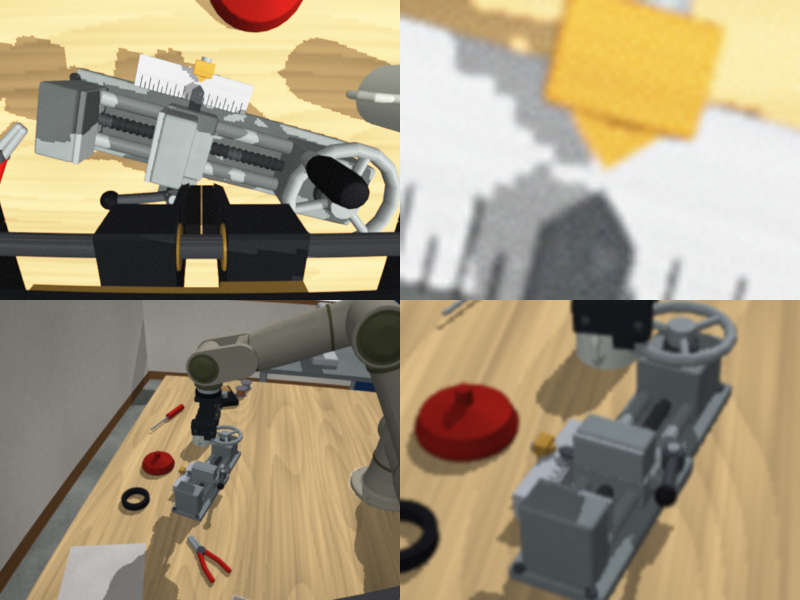

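The ball is at (110,200), which matches 1.30 rad. The pointer tip at (600,192) and rider tip at (605,165) lie on one tick-parallel line, the bystanders haven't moved, and the gripper is clear.

```bash
python3 -c "from bench import sign_off; print(sign_off())"
```

```text
the job is handed in; nothing more can be done
None
```

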